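# Load the preserving jar on the kitchen carousel and hold it to the front

## Robot

A 6-joint arm with a two-finger parallel gripper is mounted at the origin on the work surface. World frame = base frame: x ahead of the robot, y to its left, z up, the work surface at z = 0. Lengths are in m, angles in rad, forces in N, time in s.
With the tool pointing down it reaches from about 0.3 to 0.75 m from the base axis. Payload 8.5 kg.
Tool frame: the origin (TCP) lies at the very end of the fingers, on their centre line; the grasp point (between the pads) lies 19 mm behind it; z points along the fingers, y is the direction in which the jaws open and shut (so a half turn about z gives the same grasp; the last joint's range is limited). The gripper opens to 85 mm and grips with 20 to 120 N. Pads are 22 mm wide; open, the fingers measure 114 mm over their backs; the gripper's body (76 mm by 85 mm) begins 54 mm behind the grasp point. The pads swing forward as they close: fully open they stand 13 mm farther back than shut.
Start: joints at [1.012, 0.381, 1.297, -0, 1.464, -0.215], TCP at [0.185, 0.518, 0.231] pointing down, gripper open.
Joint ranges: [-3.11, 3.11], [-0.89, 2.33], [0.22, 2.48], [-1.42, 4.56], [0.17, 2.85], [-2.88, 2.88]. Speed limits (rad/s): [2.39, 2.39, 3.14, 3.14, 3.14, 3.14].

## Interface

Orientations are given as [roll, pitch, yaw] about the fixed x, y, z axes, in that order (R = Rz(yaw) Ry(pitch) Rx(roll)).
In Python, from cell import arm, capture, camera_model gives the robot as it stands. The module is installed in compiled form; this text tells all that it offers.
- The arm moves only by the shell command python3 -m jog 'ROWS' [FORCE]. ROWS is JSON, a list of rows, each a list of 7 numbers: the shift along the tool's x, y, z in mm, then the turn, a rotation vector about the tool's x, y, z in degrees, then the finger opening in mm, from 0 to 85.4. A call has 1 to 8 rows; each row shifts and turns the commanded pose from where the row before left it, along the tool's axes as they then stand; what a row does not reach is not made up. A row lasts 1/10 s, in which the tool goes at most 50 mm and 8.59 degrees, less where a joint would pass 70% of its speed; a pose out of reach is approached as far as the arm can. A call is refused whole if a number of a shift passes 50 or a number of a turn 8.59, either way. A call with a gripper value outside its range is refused whole. The fingers move at their own pace and stop on an object; FORCE is the grip in N (left out, the last holds). Time passes only in rows, so rows that do not move let the fingers close. It gives the time, the measured TCP pose, the force and the opening at its end, in the units of the state.
- arm.get_obs(): the state, without advancing time (a new reading comes with each control period).
- capture(name): name is "side" or "top" or "wrist"; returns (picture, depth): 384x512x3 uint8, red, green, blue; 384x512 float32, m along the optical axis (not along the pixel's ray), 0 where there is no reading.
- camera_model(name): a dict with "mtx" (3x3 intrinsics, pixels), "T" (4x4, takes a point from camera to world coordinates); the wrist camera has in their place "T_tool_cam" (4x4, takes a point from camera to tool coordinates, whose origin is the TCP and whose axes are the flange's). Camera axes: x right, y up, looking along -z (the intrinsics and any distortion apply to the point x, -y, -z); pixel columns grow to the right and rows downward; lengths in m; the calibration is good to about 2 mm. A picture is of the moment at which its call begins: read the wrist's pose just before it. camera_model takes no time and is no camera call.
- arm.close_job(): hands the job in, once; it reports no verdict.
The state is a dict: "t": time; "qpos": joint angles; "qd": joint speeds; "effort": joint torques, N m; "eef_pos": TCP position; "ee_rot": TCP orientation; "ft_force": force on the tool from outside, world axes, zero at the start; "moment": the same for the moment, N m; "finger_gap": finger opening in m.
Only numpy, scipy, OpenCV 4.12 (cv2) and the standard library are available. Lean on these libraries where they do the work, as an engineer would, in place of code of your own. Each camera call takes 0.05 s, during which the arm holds its last target.

## Task

Stand the small clip-top glass jar (the one with a wire clasp and wire hinge) upright in the empty raised cup of the kitchen carousel and let go of it, then turn the carousel until that jar stands in line with the metal tongue that marks the front of its foot. Finish holding the carousel still there, with the wooden bar on its centre post still gripped between the fingers, and leave everything else on the worktop where it is.

Things in the scene. Friction and masses are not known exactly. Their poses are not given: they have to be found in the camera images.
- clip_jar: empty shut clip-top glass jar, about 0.25 kg, 92 mm high, starts upright. Foot 47 mm across, body 56, round lid 60 mm across from 68 to 90 mm above the foot (grip there). Wire clasp out to 37 mm on its +x side, wire hinge to 36 mm on its -x side, each within 10 mm of the x line: close the fingers along the jar's y. Origin at the centre of the underside, z up.
- stand: fixed black round foot of the carousel, 190 mm across, 18 high. Origin on the turning axis at worktop height, z up. A flat metal tongue, 30 mm wide, 6 high, runs out along its -x axis to 195 mm from the axis, 50 mm beyond the deck's edge: it marks the front, and its direction differs from run to run.
- carousel (a joint): angle of the carousel on its foot, rad, growing anticlockwise seen from above, no end stops. 0 (or any full turn, as 6.283): the empty cup is in line with the tongue. Wooden deck 290 mm across, top 34 mm above the worktop; turns easily (friction about 0.06 N m) and stays where left. Four cups at quarter turns, three filled with fixed containers, tops up to 134 mm above the worktop.
- seat (a point): centre of the floor of the empty cup, 64 mm above the worktop and 105 mm from the turning axis; it turns with the carousel. The cup is a pedestal 30 mm high over the deck, 70 mm across, with a lip 4 mm high; inside the lip it is 60 mm across. Its z axis points up.
- front (a point): fixed point 105 mm from the turning axis, 64 mm above the worktop, in line with the tongue: where the seat must come.
- bar (a point): dark wooden bar across the top of the steel centre post (10 mm thick), turning with the carousel: 52 mm long (its x axis, which points along the line from the empty cup through the turning axis), 14 mm thick (its y axis, close the fingers along it), 22 mm high. The point is the middle of the bar, on the turning axis, 161 mm above the worktop.
- screw_jar: a bystander: smooth glass jar with a plain round metal screw lid and no wires, 58 across, 88 high, of much the same size as the clip-top jar; origin at the centre of its underside; leave it where it is
- bowl: a bystander: white bowl, 120 across, 50 high; origin at the centre of its underside; leave it where it is
- spoon: a bystander: wooden spoon, 200 long, lying flat; origin at the middle of its length; leave it where it is
- ramekin: a bystander: terracotta ramekin, 80 across, 40 high; origin at the centre of its underside; leave it where it is
- mill: a bystander: turned dark wood pepper mill, 56 across, 182 high; origin at the centre of its underside; leave it where it is
- grater: a bystander: steel box grater, 69 by 93, 206 high with its handle; origin at the centre of its underside; leave it where it is
- mug: a bystander: blue mug with one ear, 82 across, 90 high; origin at the centre of its underside; leave it where it is
- tin: a bystander: tin can, 72 across, 100 high; origin at the centre of its underside; leave it where it is
Mind the look-alikes: they are no part of the job. What is shaped like the clip_jar but pink or purple is not meant.

How it is judged:
By the outcome, as a careful person would: the job done as asked, in the order asked, and still so for the second after the job is handed in, while the arm keeps its last pose, push and grip.
It also fails if it takes over 54 s, if anything falls off the work surface, if the arm or the gripper's body presses on something with over 40 N, if the wrist force passes 120 N, or if a joint passes its speed limit or range.

## Working session

There is one attempt and no reset: what is moved stays moved. The work goes in short steps, Python scripts to look and compute and a shell command to move; the robot and the scene stay as the last step left them, time stands still between calls to the robot, and variables do not carry over. Pictures are saved under pics/ and viewed, and the job is handed in when it is done.

```bash
mkdir -p pics; python3 - <<'E'
from cell import arm,capture,camera_model
import cv2,numpy as np
o=arm.get_obs();print(o)
for n in("side","top","wrist"):
    p,d=capture(n);cv2.imwrite(f"pics/{n}0.png",p[:,:,::-1]);np.save(f"pics/{n}0.npy",d);print(n,camera_model(n))
E
```

```text
{'t': 0.0, 'qpos': array([ 1.01172880e+00,  3.81229844e-01,  1.29827503e+00, -1.27344880e-05,
        1.46362011e+00, -2.15312906e-01]), 'qd': array([ 5.04954056e-04, -6.50539410e-04, -1.73066468e-04, -6.07772231e-04,
        5.53003306e-04, -4.89996403e-05]), 'effort': array([ 7.20786538e-04, -4.48460805e+01, -2.31295484e+01, -1.72868636e-04,
        4.51574815e-03,  1.92998471e-05]), 'eef_pos': array([0.18521177, 0.51755682, 0.2306888 ]), 'ee_rot': array([-3.14009300e+00, -3.15020488e-04,  2.79783917e+00]), 'ft_force': array([ 0.20902228, -0.07058634,  0.91044403]), 'moment': array([-0.04912143,  0.03317561,  0.01559871]), 'finger_gap': 0.08511117300933305}
side {'mtx': array([[475.46181868,   0.        , 257.50343769],
       [  0.        , 475.46181868, 194.52867026],
       [  0.        ,   0.        ,   1.        ]]), 'T': array([[ 0.98500584,  0.09110996, -0.14650074,  0.35392926],
       [-0.17169634,  0.60063371, -0.780871  , -1.22173095],
       [ 0.01684816,  0.79431614,  0.60727096,  1.09580457],
       [ 0.        ,  0.        ,  0.        ,  1.        ]])}
top {'mtx': a
[... 325 characters left out ...]
2],
       [ 2.00080240e-03,  1.78242618e-01,  9.83984535e-01,
         1.95633880e+00],
       [ 0.00000000e+00,  0.00000000e+00,  0.00000000e+00,
         1.00000000e+00]])}
wrist {'mtx': array([[341.85392881,   0.        , 258.71453724],
       [  0.        , 341.85392881, 195.60694292],
       [  0.        ,   0.        ,   1.        ]]), 'T_tool_cam': array([[-1.24034237e-03,  9.52207924e-01,  3.05448081e-01,
         7.80384103e-02],
       [ 9.99999229e-01,  1.20152537e-03,  3.15076273e-04,
         4.41237891e-04],
       [-6.69854934e-05,  3.05448236e-01, -9.52208680e-01,
        -1.42182049e-01],
       [ 0.00000000e+00,  0.00000000e+00,  0.00000000e+00,
         1.00000000e+00]])}
```

View pics/side0.png

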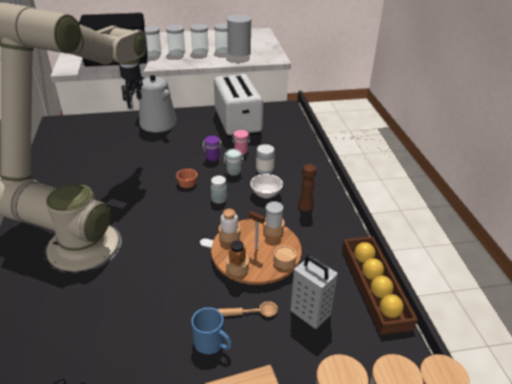

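View pics/top0.png

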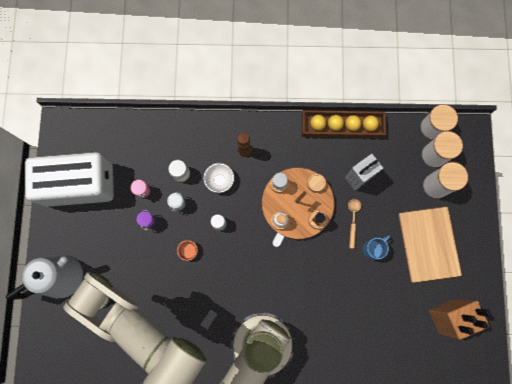

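View pics/wrist0.png

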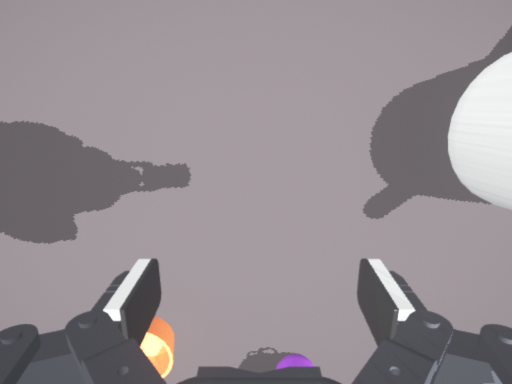

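```bash
python3 - <<'E'
import cv2
s=cv2.imread("pics/side0.png")[120:220,165:300];cv2.imwrite("pics/c1.png",cv2.resize(s,None,fx=5.9,fy=5.9,interpolation=cv2.INTER_CUBIC))
s=cv2.imread("pics/side0.png")[195:285,190:310];cv2.imwrite("pics/c2.png",cv2.resize(s,None,fx=6.5,fy=6.5,interpolation=cv2.INTER_CUBIC))
s=cv2.imread("pics/top0.png")[160:255,255:345];cv2.imwrite("pics/c3.png",cv2.resize(s,None,fx=6.3,fy=6.3,interpolation=cv2.INTER_CUBIC))
s=cv2.imread("pics/top0.png")[150:245,120:245];cv2.imwrite("pics/c4.png",cv2.resize(s,None,fx=6.3,fy=6.3,interpolation=cv2.INTER_CUBIC))
E
```

```text
(no output)
```

View pics/c1.png

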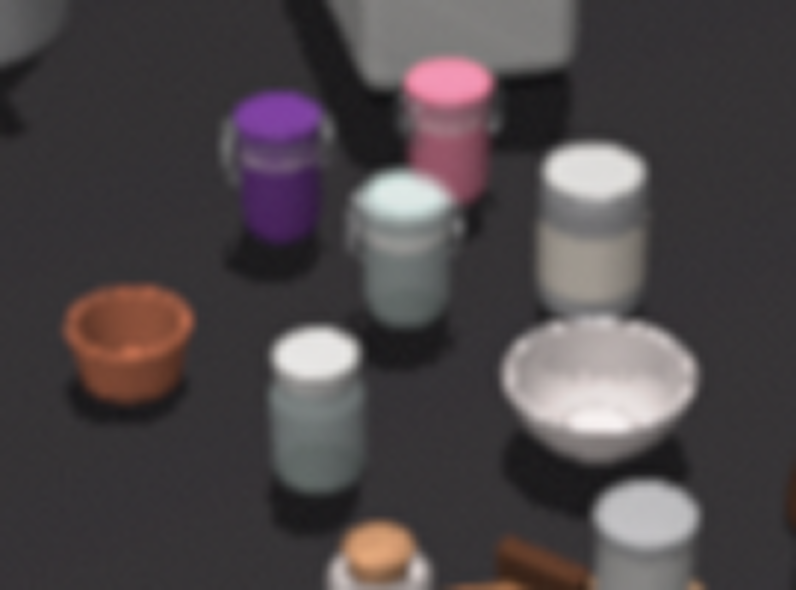

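View pics/c2.png

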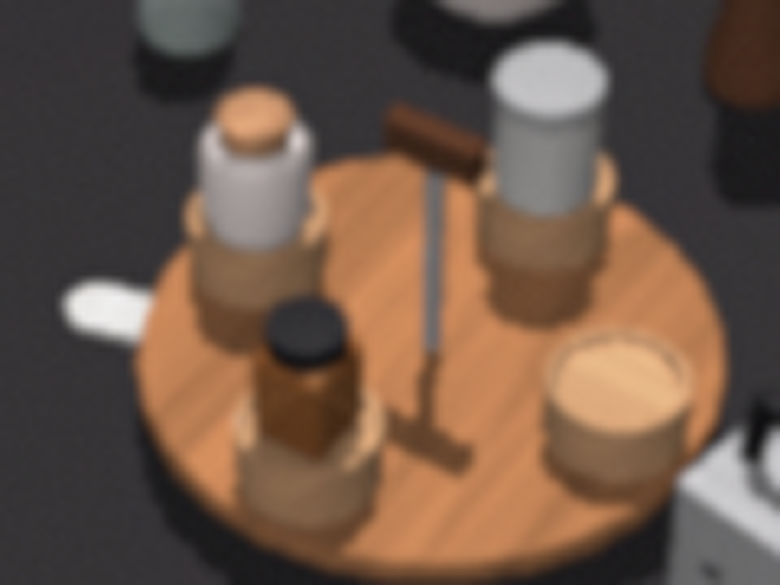

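View pics/c3.png

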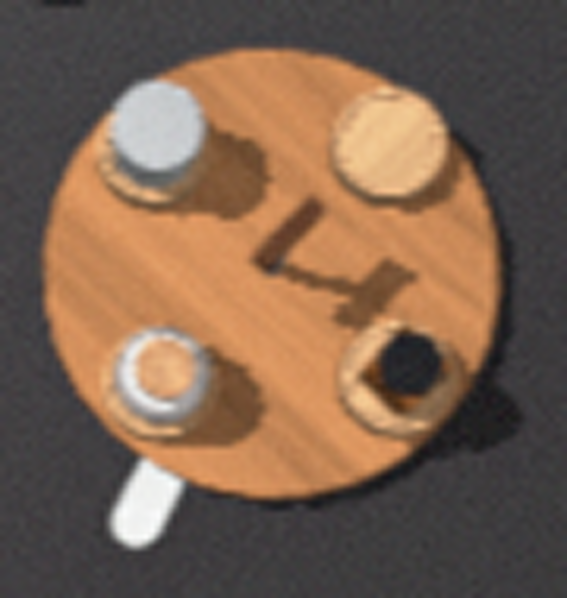

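View pics/c4.png

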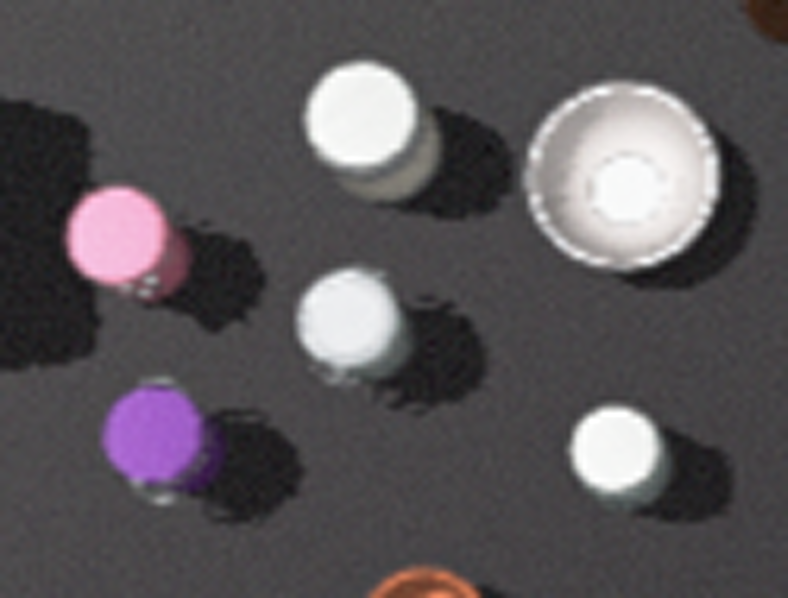

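```bash
cat > h.py <<'E'
import numpy as np,cv2
from cell import camera_model,arm,capture
from scipy.spatial.transform import Rotation as R
def Tw(o):
    T=np.eye(4);T[:3,:3]=R.from_euler('xyz',o['ee_rot']).as_matrix();T[:3,3]=o['eef_pos'];return T
def cam(n,o=None):
    m=camera_model(n);return m['mtx'],(m['T'] if n!='wrist' else Tw(o)@m['T_tool_cam'])
def ray(n,u,v,z,o=None):
    K,T=cam(n,o);d=np.array([(u-K[0,2])/K[0,0],-(v-K[1,2])/K[1,1],-1]);d=T[:3,:3]@d;c=T[:3,3]
    return c+d*(z-c[2])/d[2]
def proj(n,p,o=None):
    K,T=cam(n,o);q=np.linalg.inv(T)@np.append(p,1);return K[0,0]*q[0]/-q[2]+K[0,2],-K[1,1]*q[1]/-q[2]*1+K[1,2]
def cloud(n,d,o=None):
    K,T=cam(n,o);v,u=np.mgrid[:384,:512];P=np.stack([(u-K[0,2])/K[0,0]*d,-(v-K[1,2])/K[1,1]*d,-d,np.ones_like(d)],-1)
    return (P@T.T)[...,:3]
E
python3 - <<'E'
from h import *
r=lambda n,u,v,z:print(np.round(ray(n,u,v,z),4))
f=lambda x,y:(120+x/6.3,150+y/6.3)
g=lambda x,y:(255+x/6.3,160+y/6.3)
print('clip');r('top',*f(350,320),.09)
sd=lambda x,y:(165+x/5.9,120+y/5.9)
r('side',*sd(404,198),.09)
print('screw');r('top',*f(616,450),.088);print('tin');r('top',*f(360,115),.1)
print('purple');r('top',*f(155,435),.09);print('pink');r('top',*f(117,236),.09)
print('ramekin');r('top',188,250,.04);print('bowl');r('top',219,178.5,.05)
print('wires top');r('top',*f(378,272),.075);r('top',*f(342,378),.075)
print('wires side');r('side',*sd(355,225),.07);r('side',*sd(458,228),.07)
print('deck');r('top',*g(272,274),.034)
print('cup');c=ray('top',*g(390,142),.068);print(c)
print('tongue tip');r('top',*g(132,545),.006)
print('bar ends');r('top',*g(318,205),.172);r('top',*g(268,262),.172)
print('gray');r('top',*g(157,130),.13);print('bottle');r('top',*g(165,370),.13);print('dark');r('top',*g(412,362),.13)
d=np.load('pics/top0.npy');P=cloud('top',d).reshape(-1,3)
m=(abs(P[:,2]-.034)<.004)&(np.hypot(P[:,0]-.47,P[:,1]+.07)<.2)
pts=P[m][:,:2].astype(np.float32);print(len(pts),cv2.minEnclosingCircle(pts))
# jar depth lid
for nm,c0 in(('clip',ray('top',*f(350,320),.09)),):
    m=(np.hypot(P[:,0]-c0[0],P[:,1]-c0[1])<.045)&(P[:,2]>.075);print(P[m].mean(0),np.ptp(P[m],axis=0),P[m][:,2].max())
E
```

```text
clip
[0.5443 0.3449 0.09  ]
[0.5488 0.3462 0.09  ]
screw
[0.4666 0.1783 0.088 ]
tin
[0.672  0.3431 0.1   ]
purple
[0.4708 0.4611 0.09  ]
pink
[0.5947 0.4919 0.09  ]
ramekin
[0.3578 0.2957 0.04  ]
bowl
[0.6445 0.1823 0.05  ]
wires top
[0.5775 0.3315 0.075 ]
[0.5103 0.3508 0.075 ]
wires side
[0.5159 0.349  0.07  ]
[0.5834 0.3353 0.07  ]
deck
[ 0.551  -0.1366  0.034 ]
cup
[ 0.6308053  -0.20796492  0.068     ]
tongue tip
[ 0.3798 -0.0503  0.006 ]
bar ends
[ 0.57   -0.1528  0.172 ]
[ 0.5353 -0.1233  0.172 ]
gray
[ 0.6228 -0.0587  0.13  ]
bottle
[ 0.4756 -0.0649  0.13  ]
dark
[ 0.4829 -0.2133  0.13  ]
1356 ((0.5492280125617981, -0.12953335046768188), 0.14373651146888733)
[0.54578589 0.3482391  0.09157223] [0.07308883 0.05887187 0.03023109] 0.10699657891763636
```

```bash
python3 - <<'E'
from h import *
for n in('top','side'):
    P=cloud(n,np.load(f'pics/{n}0.npy')).reshape(-1,3)
    m=(P[:,2]>.09)&(P[:,2]<.25)&(P[:,0]>.5)&(P[:,0]<.8)&(P[:,1]<-.24)&(P[:,1]>-.5)
    Q=P[m];print(n,len(Q))
    for lo,hi in((.09,.14),(.14,.18),(.18,.25)):
        q=Q[(Q[:,2]>lo)&(Q[:,2]<hi)]
        if len(q): print(lo,np.round(np.array(cv2.minAreaRect(q[:,:2].astype(np.float32))[0:1]),3),cv2.minAreaRect(q[:,:2].astype(np.float32)),q.min(0),q.max(0))
    m=(abs(P[:,2]-.034)<.004)&(np.hypot(P[:,0]-.55,P[:,1]+.13)<.17);print(cv2.minEnclosingCircle(P[m][:,:2].astype(np.float32)))
    m=(P[:,2]>.155)&(np.hypot(P[:,0]-.55,P[:,1]+.13)<.05);print('bar',P[m].mean(0),len(P[m]))
    m=(P[:,2]>.06)&(P[:,2]<.073)&(np.hypot(P[:,0]-.63,P[:,1]+.208)<.05);print('cup',cv2.minEnclosingCircle(P[m][:,:2].astype(np.float32)),P[m].mean(0))
for a in ((355,182),(385,162),(368,157)): print(ray('top',*a,.17))
im=cv2.imread("pics/top0.png")[145:200,335:400];cv2.imwrite("pics/c5.png",cv2.resize(im,None,fx=8,fy=8,interpolation=cv2.INTER_CUBIC))
E
```

```text
top 570
0.09 [[ 0.641 -0.377]] ((0.6411667466163635, -0.3768743872642517), (0.10445339232683182, 0.05008618161082268), 85.29564666748047) [ 0.61677964 -0.43097903  0.09071314] [ 0.67033871 -0.32668057  0.13954512]
0.14 [[ 0.669 -0.384]] ((0.6693400740623474, -0.3842146694660187), (0.07046236842870712, 0.09954053163528442), 36.44191360473633) [ 0.61582965 -0.43791104  0.14010485] [ 0.72373992 -0.328235    0.17997586]
0.18 [[ 0.664 -0.385]] ((0.6639390587806702, -0.3845839500427246), (0.051871687173843384, 0.0871143639087677), 25.003284454345703) [ 0.6308202  -0.42784068  0.18008003] [ 0.69700307 -0.33414651  0.21818001]
((0.5551044344902039, -0.131883904337883), 0.14490719139575958)
bar [ 0.55413223 -0.13194301  0.1735064 ] 59
cup ((0.6312371492385864, -0.20423023402690887), 0.03634967282414436) [ 0.63201347 -0.20263687  0.06637588]
side 1544
0.09 [[ 0.662 -0.411]] ((0.6622915267944336, -0.410727858543396), (0.05890663340687752, 0.11351371556520462), 70.86051177978516) [ 0.61739681 -0.44456924  0.09023677] [ 0.72541951 -0.36434169  0.1398918 ]
0.14 [[ 0.671 -0.386]] ((0.6711857914924622, -0.385715514421463), (0.07542881369590759, 0.09881395101547241), 34.873779296875) [ 0.61719684 -0.44305188  0.14007203] [ 0.72600142 -0.32556074  0.17986161]
0.18 [[ 0.672 -0.387]] ((0.6716551780700684, -0.38733917474746704), (0.014043564908206463, 0.07595469057559967), 35.9759635925293) [ 0.64539062 -0.42026602  0.18004716] [ 0.696228   -0.35705183  0.20962921]
((0.5567300915718079, -0.13437816500663757), 0.1467171609401703)
bar [ 0.5560021  -0.13701714  0.16795988] 116
cup ((0.6319835782051086, -0.2044498175382614), 0.03725394606590271) [ 0.63371843 -0.20549067  0.06589653]
[ 0.61380331 -0.33890309  0.17      ]
[ 0.69300374 -0.45379652  0.17      ]
[ 0.71141483 -0.38994081  0.17      ]
```

View pics/c5.png

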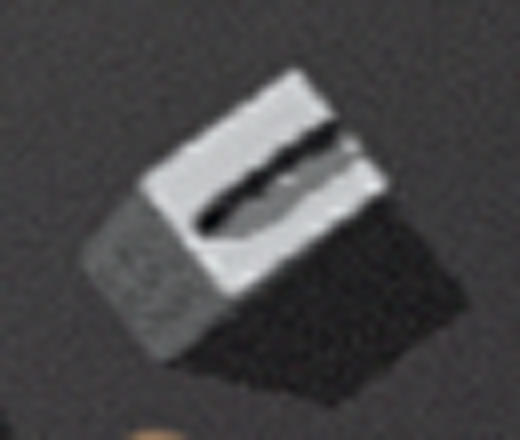

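```bash
cat >> h.py <<'E'
def go(p,yaw_deg,o=None):
    o=o or arm.get_obs();T=Tw(o);Rt=R.from_euler('xyz',[np.pi,0,np.radians(yaw_deg)]).as_matrix()
    rv=R.from_matrix(T[:3,:3].T@Rt).as_rotvec(degrees=True)
    print('shift mm in current axes',np.round(T[:3,:3].T@(np.array(p)-T[:3,3])*1000,1),'in final axes',np.round(Rt.T@(np.array(p)-T[:3,3])*1000,1),'rotvec',np.round(rv,2),'t',o['t'],'gap',o['finger_gap'])
E
python3 -c "
from h import *
go([.546,.347,.231],167)"
```

```text
shift mm in current axes [-3.971e+02 -3.900e+01 -2.000e-01] in final axes [-3.899e+02 -8.510e+01 -2.000e-01] rotvec [-0.06 -0.02 -6.7 ] t 0.15 gap 0.08559429755948446
```

```bash
python3 -m jog '[[0,0,0,0,0,-6.7,85],[-49,-11,0,0,0,0,85],[-49,-11,0,0,0,0,85],[-49,-11,0,0,0,0,85],[-49,-11,0,0,0,0,85],[-49,-11,0,0,0,0,85],[-49,-10,0,0,0,0,85],[-48,-10,0,0,0,0,85]]'; python3 -m jog '[[-48,-10,0,0,0,0,85],[0,0,0,0,0,0,85],[0,0,0,0,0,0,85]]'; python3 - <<'E'
from h import *
o=arm.get_obs();go([.546,.347,.231],167,o)
p,d=capture('wrist');cv2.imwrite('pics/w1.png',p[:,:,::-1]);np.save('pics/w1.npy',d)
import pickle;pickle.dump(o,open('pics/w1.pkl','wb'))
E
```

```text
t: 0.95
eef_pos: [0.5024, 0.367, 0.2311]
ee_rot: [-3.141, -0.0, 2.914]
ft_force: [0.1, 0.5, 0.4]
finger_gap: 0.0853
t: 1.25
eef_pos: [0.5458, 0.347, 0.2304]
ee_rot: [-3.141, -0.001, 2.913]
ft_force: [-0.7, 0.1, -0.1]
finger_gap: 0.0853
shift mm in current axes [-0.2  0.  -0.6] in final axes [-0.2  0.  -0.6] rotvec [-0.04 -0.08 -0.1 ] t 1.25 gap 0.0852610309472572
```

View pics/w1.png

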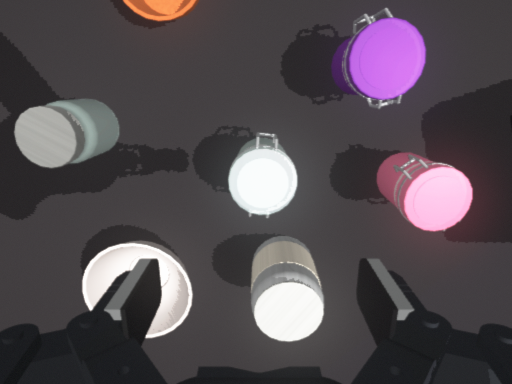

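The clear jar with clasp (267,140) and hinge (259,213) at (263,180) is the clip jar. The plain one at (52,137) is the screw jar, and (287,300) is the tin. Confirming in a crop and measuring.

```bash
python3 - <<'E'
from h import *
import pickle;o=pickle.load(open('pics/w1.pkl','rb'))
im=cv2.imread('pics/w1.png')[120:230,205:320];cv2.imwrite('pics/c6.png',cv2.resize(im,None,fx=5.4,fy=5.4,interpolation=cv2.INTER_CUBIC))
print(ray('wrist',263,182,.09,o))
P=cloud('wrist',np.load('pics/w1.npy'),o).reshape(-1,3)
m=(np.hypot(P[:,0]-.546,P[:,1]-.347)<.034)&(P[:,2]>.08);print(cv2.minEnclosingCircle(P[m][:,:2].astype(np.float32)),P[m].mean(0))
E
```

```text
[0.54690546 0.35076818 0.09      ]
((0.5458664298057556, 0.34699389338493347), 0.033983100205659866) [0.53894804 0.3499416  0.20241735]
```

View pics/c6.png

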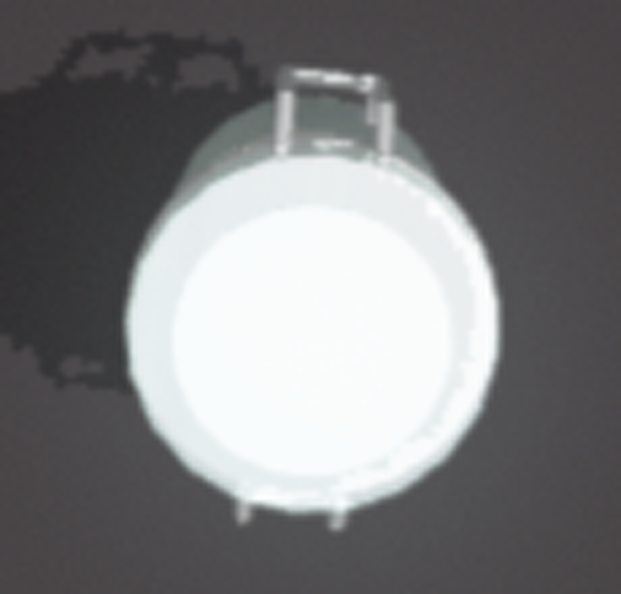

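```bash
python3 - <<'E'
from h import *
import pickle;o=pickle.load(open('pics/w1.pkl','rb'))
a=ray('wrist',205+334/5.4,120+75/5.4,.06,o);a2=ray('wrist',205+334/5.4,120+155/5.4,.08,o);b=ray('wrist',205+290/5.4,120+512/5.4,.08,o);print(a,a2,b)
for q in(a,a2):
  w=b-q;print(np.degrees(np.arctan2(w[1],w[0])),np.hypot(*w[:2]))
E
```

```text
[0.51172376 0.36279176 0.06      ] [0.52141358 0.36014795 0.08      ] [0.57906358 0.33945517 0.08      ]
-19.113738581006974 0.07126883911870961
-19.744994828407993 0.06125124094174692
```

```bash
python3 -c "
from h import *
go([.546,.3495,.056],161.5)"
```

```text
shift mm in current axes [ -0.9   2.  174.9] in final axes [ -0.5   2.  174.9] rotvec [-0.02 -0.06  5.49] t 1.3 gap 0.08537759475413757
```

```bash
python3 -m jog '[[0,0,0,0,0,5.5,85],[-0.5,2,40,0,0,0,85],[0,0,45,0,0,0,85],[0,0,35,0,0,0,85],[0,0,25,0,0,0,85],[0,0,20,0,0,0,85],[0,0,10,0,0,0,85],[0,0,0,0,0,0,85]]'; python3 - <<'E'
from h import *
go([.546,.3495,.056],161.5)
p,d=capture('wrist');cv2.imwrite('pics/w2.png',p[:,:,::-1])
E
```

```text
t: 2.1
eef_pos: [0.5451, 0.35, 0.0556]
ee_rot: [-3.14, -0.002, 2.82]
ft_force: [0.1, -0.4, 0.2]
finger_gap: 0.0851
shift mm in current axes [-1.  -0.2 -0.4] in final axes [-1.  -0.2 -0.4] rotvec [-0.07 -0.09  0.08] t 2.1 gap 0.08511460890526325
```

View pics/w2.png

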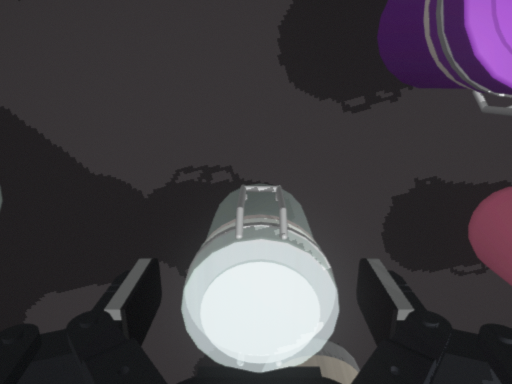

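Lid centred (260,310) between the pads (150 / 370), wires along the tool x line. Gripping.

```bash
python3 -m jog '[[0,0,0,0,0,0,58],[0,0,0,0,0,0,50],[0,0,0,0,0,0,50],[0,0,0,0,0,0,50],[0,0,0,0,0,0,50],[0,0,0,0,0,0,50]]' 40; python3 -m jog '[[0,0,-10,0,0,0,50],[0,0,-30,0,0,0,50],[0,0,-45,0,0,0,50],[0,0,-50,0,0,0,50],[0,0,-45,0,0,0,50],[0,0,-30,0,0,0,50],[0,0,0,0,0,0,50],[0,0,0,0,0,0,50]]'; python3 - <<'E'
from h import *
go([.546,.3495,.266],161.5)
p,d=capture('wrist');cv2.imwrite('pics/w3.png',p[:,:,::-1])
p,d=capture('side');cv2.imwrite('pics/s3.png',cv2.resize(p[80:240,130:330,::-1],None,fx=4,fy=3.7))
E
```

```text
t: 2.75
eef_pos: [0.5469, 0.3498, 0.0579]
ee_rot: [3.14, 0.002, 2.819]
ft_force: [-1.0, 1.0, 6.5]
finger_gap: 0.0587
t: 3.55
eef_pos: [0.546, 0.3493, 0.2657]
ee_rot: [-3.141, -0.001, 2.819]
ft_force: [-0.6, -0.6, -3.7]
finger_gap: 0.0591
shift mm in current axes [ 0.1  0.2 -0.3] in final axes [ 0.1  0.2 -0.3] rotvec [-0.04 -0.04 -0.  ] t 3.55 gap 0.05913211654408688
```

View pics/w3.png

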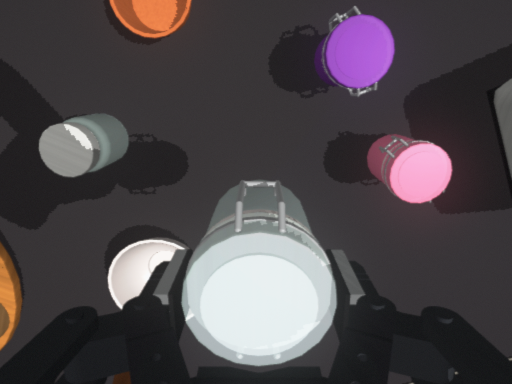

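View pics/s3.png

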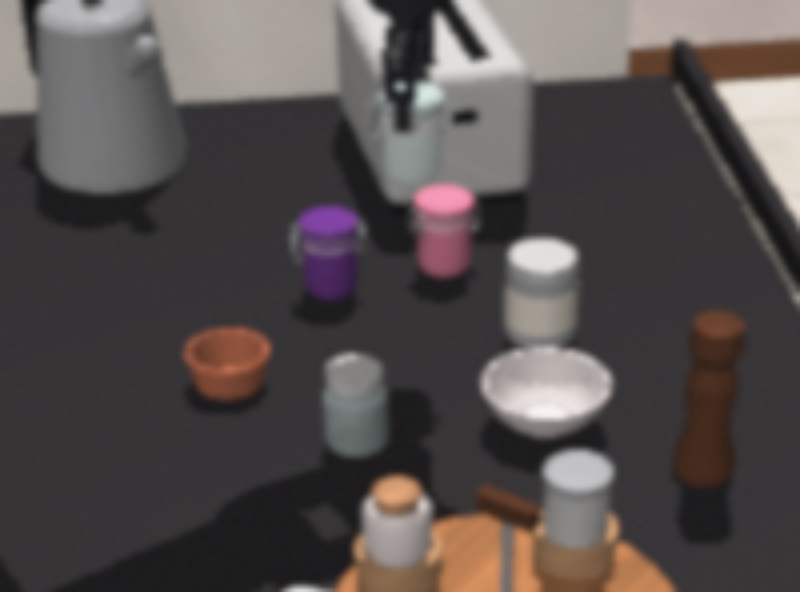

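```bash
python3 -c "
from h import *
go([.60,-.03,.29],161.5)
go([.632,-.2045,.29],161.5)"
```

```text
shift mm in current axes [-171.7 -342.4  -25.6] in final axes [-171.7 -342.4  -26. ] rotvec [-0.16 -0.18 -0.  ] t 3.65 gap 0.0587260526736849
shift mm in current axes [-257.4 -497.8  -25.4] in final axes [-257.4 -497.7  -26. ] rotvec [-0.16 -0.18 -0.  ] t 3.65 gap 0.0587260526736849
```

```bash
python3 -m jog '[[-10,-20,-12,0,0,0,50],[-20,-40,-13,0,0,0,50],[-23,-45,0,0,0,0,50],[-24,-48,0,0,0,0,50],[-24,-48,0,0,0,0,50],[-24,-48,0,0,0,0,50],[-20,-42,0,0,0,0,50],[-16,-31,0,0,0,0,50]]';python3 -m jog '[[-11,-20,0,0,0,0,50],[0,0,0,0,0,0,50],[0,0,0,0,0,0,50]]'; python3 - <<'E'
from h import *
import pickle
o=arm.get_obs();go([.60,-.03,.29],161.5,o)
p,d=capture('wrist');cv2.imwrite('pics/w4.png',p[:,:,::-1]);np.save('pics/w4.npy',d);pickle.dump(o,open('pics/w4.pkl','wb'))
cv2.imwrite('pics/w4b.png',cv2.resize(p[:,:360,::-1],None,fx=1.56,fy=1.56,interpolation=cv2.INTER_CUBIC))
E
```

```text
t: 4.45
eef_pos: [0.5948, 0.0016, 0.2894]
ee_rot: [-3.141, -0.004, 2.817]
ft_force: [1.2, 0.0, -3.0]
finger_gap: 0.0586
t: 4.75
eef_pos: [0.599, -0.0181, 0.2898]
ee_rot: [3.142, -0.003, 2.818]
ft_force: [-0.8, -0.1, -2.4]
finger_gap: 0.0586
shift mm in current axes [ -4.7 -11.   -0.2] in final axes [ -4.7 -11.   -0.2] rotvec [ 0.   -0.17 -0.04] t 4.75 gap 0.05862900419880096
```

View pics/w4.png

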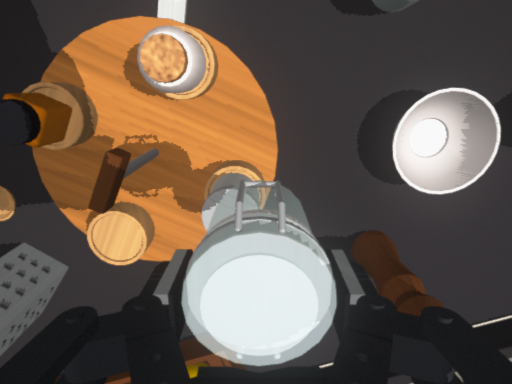

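```bash
python3 - <<'E'
from h import *
im=cv2.imread('pics/w4.png')[125:280,60:190];cv2.imwrite('pics/c7.png',cv2.resize(im,None,fx=3.8*1.0,fy=3.8,interpolation=cv2.INTER_CUBIC))
im=cv2.imread('pics/w4.png')[0:60,120:230];cv2.imwrite('pics/c8.png',cv2.resize(im,None,fx=6,fy=6,interpolation=cv2.INTER_CUBIC))
E
```

```text
(no output)
```

View pics/c7.png

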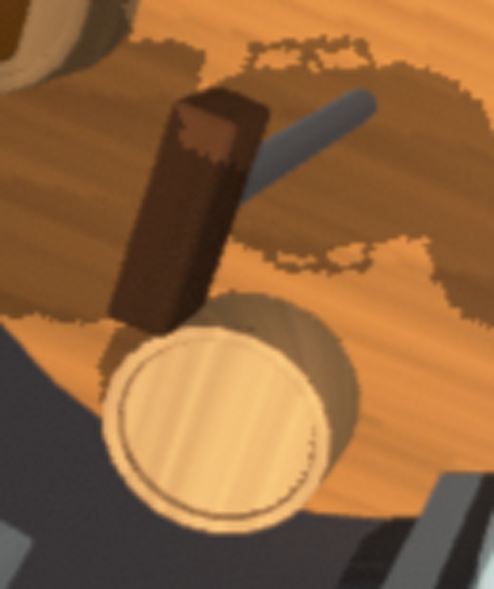

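View pics/c8.png

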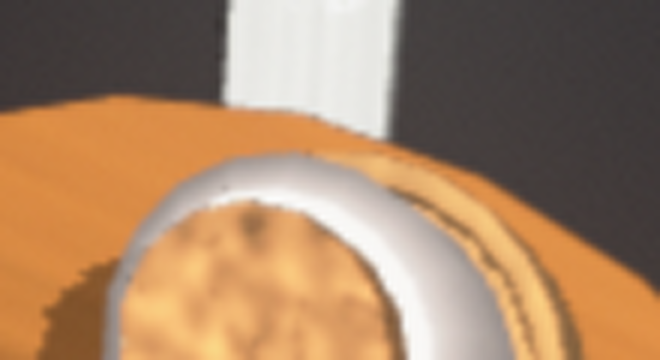

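```bash
python3 - <<'E'
from h import *
import pickle;o=pickle.load(open('pics/w4.pkl','rb'))
f=lambda x,y:(60+x/3.8,125+y/3.8)
print('cup',ray('wrist',*f(216,430),.068,o))
print('post base',ray('wrist',*f(366,103),.034,o))
for q in((228,0),(224,103),(402,0),(387,137)): print('tongue edge',ray('wrist',120+q[0]/6,q[1]/6,.006,o))
P=cloud('wrist',np.load('pics/w4.npy'),o).reshape(-1,3);print('depth ok',(P[:,2]<.5).mean())
im=cv2.imread('pics/w4.png')
# deck top points
m=(abs(P[:,2]-.034)<.003)&(np.hypot(P[:,0]-.555,P[:,1]+.134)<.16);print('deck',m.sum(),cv2.minEnclosingCircle(P[m][:,:2].astype(np.float32)))
m=(P[:,2]>.164)&(P[:,2]<.178)&(np.hypot(P[:,0]-.555,P[:,1]+.134)<.05);Q=P[m];print('bar',m.sum(),cv2.minAreaRect(Q[:,:2].astype(np.float32)),np.median(Q[:,2]),Q.mean(0))
m=(P[:,2]>.060)&(P[:,2]<.073)&(np.hypot(P[:,0]-.632,P[:,1]+.2045)<.05);Q=P[m];print('cup',m.sum(),cv2.minEnclosingCircle(Q[:,:2].astype(np.float32)))
E
```

```text
cup [ 0.63171743 -0.202892    0.068     ]
post base [ 0.55621006 -0.13016543  0.034     ]
tongue edge [ 0.40295145 -0.06926287  0.006     ]
tongue edge [ 0.41843518 -0.07687606  0.006     ]
tongue edge [ 0.41319779 -0.03883982  0.006     ]
tongue edge [ 0.43349295 -0.05017962  0.006     ]
depth ok 1.0
deck 29545 ((0.5545287728309631, -0.13259688019752502), 0.1448952555656433)
bar 1256 ((0.5551870465278625, -0.1322314441204071), (0.014609824866056442, 0.05228545144200325), 46.88772201538086) 0.17127536690803685 [ 0.55449332 -0.1302114   0.17080387]
cup 2676 ((0.6310040354728699, -0.20404388010501862), 0.035607390105724335)
```

```bash
python3 - <<'E'
from h import *
import pickle;o=pickle.load(open('pics/w4.pkl','rb'))
im=cv2.imread('pics/w4.png')[170:384,160:360];cv2.imwrite('pics/c9.png',cv2.resize(im,None,fx=3,fy=2.8,interpolation=cv2.INTER_CUBIC))
for z in(.031,.034): 
  p=ray('wrist',260,306,o['eef_pos'][2]+z,o);print(np.linalg.inv(Tw(o))@np.append(p,1))
P=cloud('wrist',np.load('pics/w4.npy'),o);T=np.linalg.inv(Tw(o));Q=(np.c_[P.reshape(-1,3),np.ones(384*512)]@T.T)[:,:3].reshape(384,512,3)
q=Q[285:330,230:290].reshape(-1,3);print('lid z med',np.median(q[:,2]))
m=(abs(Q[...,2]+.033)<.012)&(np.abs(Q[...,1])<.028)&(abs(Q[...,0])<.05);q=Q[m];print(q[:,0].min(),q[:,0].max(),q[:,1].min(),q[:,1].max())
E
```

```text
[-1.80734030e-03  8.34440633e-04 -3.10056355e-02  1.00000000e+00]
[ 3.42257569e-04  8.23702692e-04 -3.39990969e-02  1.00000000e+00]
lid z med -0.03362531879393488
-0.030548660793832894 0.036936961380010236 -0.02798418832065766 0.02799983885981941
```

View pics/c9.png

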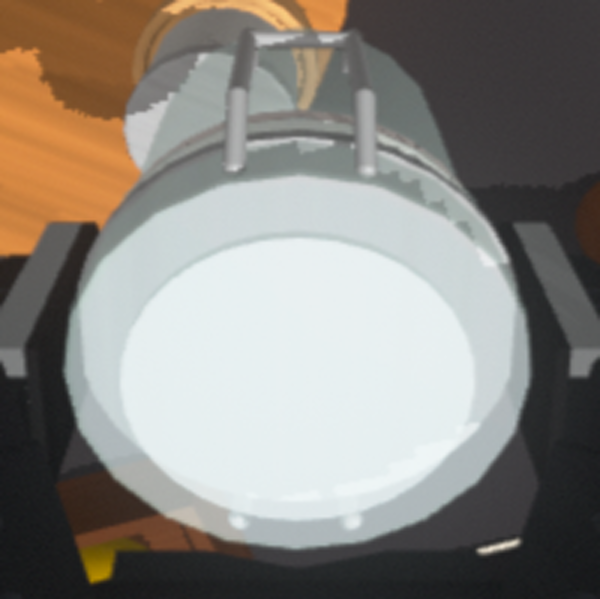

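```bash
python3 -m jog '[[0,0,0,0,0,4.5,50],[0,0,0,0,0,8,50],[0,0,0,0,0,8,50],[0,0,0,0,0,4,50],[0,0,0,0,0,0,50]]';python3 -c "
from h import *
go([.6315,-.204,.29],137)"
```

```text
t: 5.3
eef_pos: [0.5991, -0.0167, 0.291]
ee_rot: [-3.141, -0.001, 2.392]
ft_force: [0.1, 0.3, -3.5]
finger_gap: 0.0586
shift mm in current axes [-151.3 -115.1    0.9] in final axes [-151.4 -114.9    1. ] rotvec [-0.01 -0.04  0.07] t 5.3 gap 0.058608951844346266
```

```bash
python3 -m jog '[[-15,-11,0,0,0,0,50],[-30,-23,0,0,0,0,50],[-35,-26,0,0,0,0,50],[-35,-26,0,0,0,0,50],[-25,-20,0,0,0,0,50],[-11,-9,1,0,0,0,50],[0,0,0,0,0,0,50],[0,0,0,0,0,0,50]]';python3 - <<'E'
from h import *
go([.6315,-.204,.121],137)
for n in('wrist','side'):
  p,d=capture(n);cv2.imwrite(f'pics/{n}5.png',p[:,:,::-1])
p=cv2.imread('pics/side5.png')[150:290,170:350];cv2.imwrite('pics/s5.png',cv2.resize(p,None,fx=4.2,fy=4.2,interpolation=cv2.INTER_CUBIC))
E
```

```text
t: 6.1
eef_pos: [0.6313, -0.2044, 0.2902]
ee_rot: [3.141, -0.001, 2.392]
ft_force: [-1.2, -0.1, -3.7]
finger_gap: 0.0591
shift mm in current axes [  0.    0.4 169.2] in final axes [1.000e-01 4.000e-01 1.692e+02] rotvec [ 0.01 -0.04  0.07] t 6.1 gap 0.05909086048894054
```

View pics/wrist5.png

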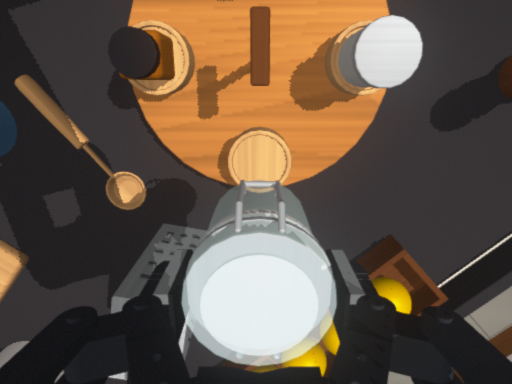

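View pics/s5.png

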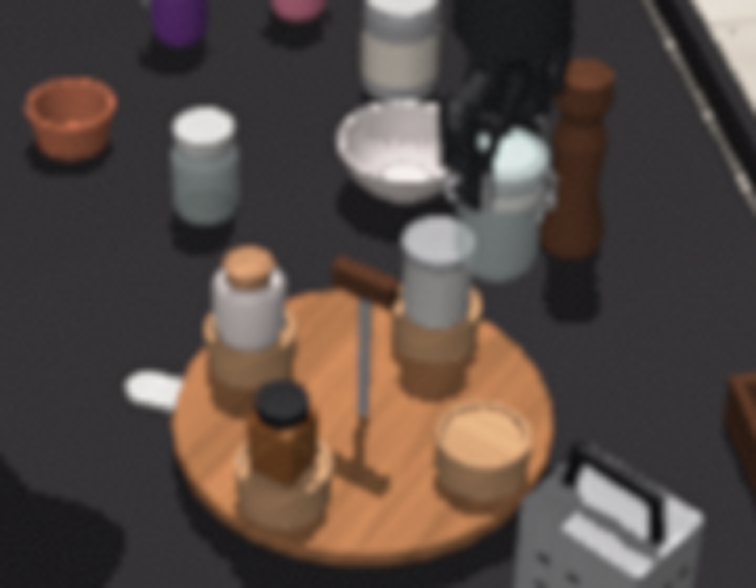

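```bash
python3 -m jog '[[0,0,20,0,0,0,50],[0,0,40,0,0,0,50],[0,0,40,0,0,0,50],[0,0,28,0,0,0,50],[0,0,12,0,0,0,50],[0,0,6,0,0,0,50],[0,0,0,0,0,0,50],[0,0,0,0,0,0,50]]';python3 - <<'E'
from h import *
go([.6315,-.204,.121],137)
for n in('wrist','side'):
  p,d=capture(n);cv2.imwrite(f'pics/{n}6.png',p[:,:,::-1])
p=cv2.imread('pics/side6.png')[170:290,220:350];cv2.imwrite('pics/s6.png',cv2.resize(p,None,fx=4.8,fy=4.8,interpolation=cv2.INTER_CUBIC))
E
```

```text
t: 7.0
eef_pos: [0.6321, -0.2052, 0.1461]
ee_rot: [3.141, 0.003, 2.391]
ft_force: [-0.5, 0.5, -3.4]
finger_gap: 0.0592
shift mm in current axes [ 1.3  0.5 25.1] in final axes [ 1.2  0.5 25.1] rotvec [0.04 0.17 0.02] t 7.0 gap 0.05917872150009649
```

View pics/wrist6.png

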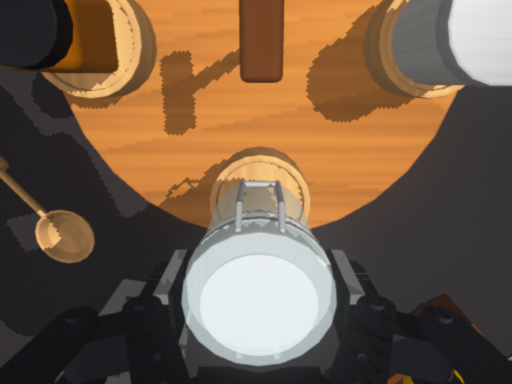

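View pics/s6.png

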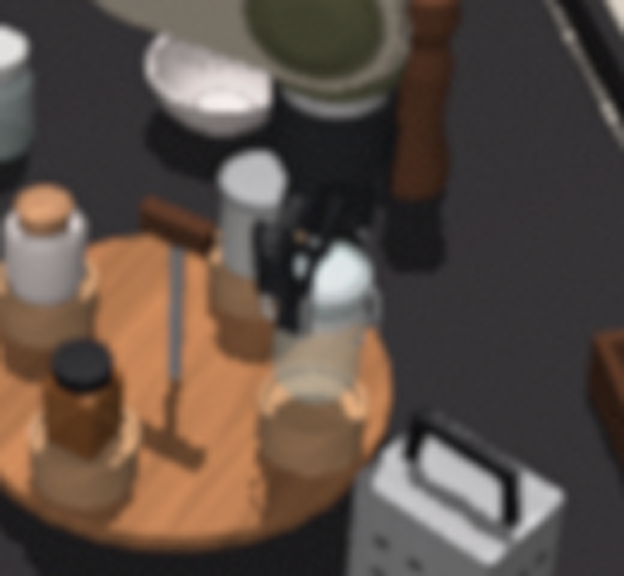

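```bash
python3 -m jog '[[0,0,8,0,0,0,50],[0,0,8,0,0,0,50],[0,0,5,0,0,0,50],[0,0,2,0,0,0,50],[0,0,0,0,0,0,50]]';python3 -m jog '[[0,0,1,0,0,0,50],[0,0,0,0,0,0,50]]';python3 -m jog '[[0,0,1,0,0,0,50],[0,0,0,0,0,0,50]]'
```

```text
t: 7.6
eef_pos: [0.6314, -0.205, 0.122]
ee_rot: [3.141, 0.001, 2.391]
ft_force: [-2.6, 0.8, 4.1]
finger_gap: 0.059
t: 7.8
eef_pos: [0.6316, -0.205, 0.122]
ee_rot: [3.141, 0.002, 2.391]
ft_force: [-4.7, 2.2, 9.4]
finger_gap: 0.0582
t: 8.0
eef_pos: [0.6318, -0.205, 0.122]
ee_rot: [3.141, 0.003, 2.391]
ft_force: [-5.1, 3.5, 14.4]
finger_gap: 0.0589
```

```bash
python3 -m jog '[[0,0,-2,0,0,0,50],[0,0,0,0,0,0,60],[0,0,0,0,0,0,66],[0,0,0,0,0,0,72],[0,0,0,0,0,0,78],[0,0,0,0,0,0,78]]';python3 - <<'E'
from h import *
go([.6315,-.204,.121],137)
for n in('wrist','side'):
  p,d=capture(n);cv2.imwrite(f'pics/{n}7.png',p[:,:,::-1])
p=cv2.imread('pics/side7.png')[170:290,220:350];cv2.imwrite('pics/s7.png',cv2.resize(p,None,fx=4.8,fy=4.8,interpolation=cv2.INTER_CUBIC))
E
```

```text
t: 8.6
eef_pos: [0.6314, -0.2051, 0.1212]
ee_rot: [-3.142, -0.0, 2.391]
ft_force: [0.4, 0.2, 0.3]
finger_gap: 0.0779
shift mm in current axes [0.7 0.9 0.2] in final axes [0.7 0.9 0.2] rotvec [-0. -0.  0.] t 8.6 gap 0.07791304556585492
```

View pics/wrist7.png

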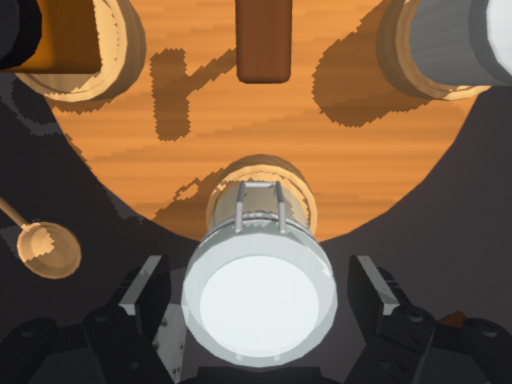

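View pics/s7.png

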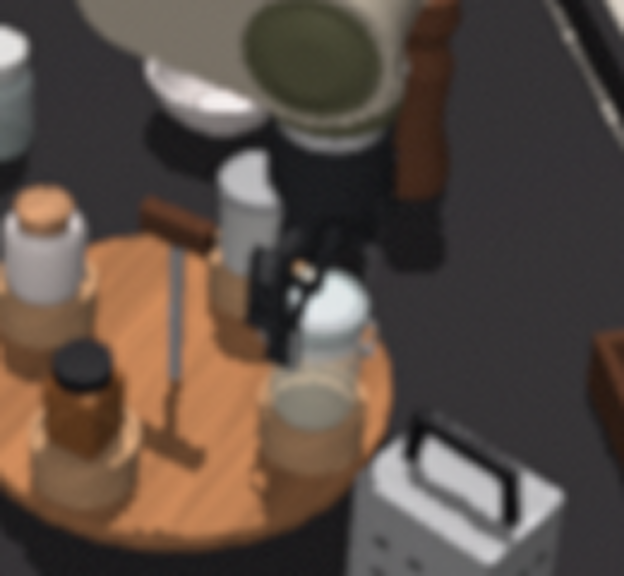

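```bash
python3 -m jog '[[0,0,-8,0,0,0,82],[0,0,-15,0,0,0,85],[0,0,-30,0,0,0,85],[0,0,-40,0,0,0,85],[0,0,-30,0,0,0,85],[0,0,-10,0,0,0,85],[0,0,0,0,0,0,85]]';python3 - <<'E'
from h import *
import pickle
o=arm.get_obs();go([.555,-.1325,.254],137,o)
p,d=capture('wrist');cv2.imwrite('pics/w8.png',p[:,:,::-1]);np.save('pics/w8.npy',d);pickle.dump(o,open('pics/w8.pkl','wb'))
p,d=capture('side');p=p[170:290,220:350,::-1];cv2.imwrite('pics/s8.png',cv2.resize(p,None,fx=4.8,fy=4.8,interpolation=cv2.INTER_CUBIC))
E
```

```text
t: 9.4
eef_pos: [0.6316, -0.2052, 0.2558]
ee_rot: [3.141, 0.003, 2.391]
ft_force: [-0.2, -0.0, -0.3]
finger_gap: 0.085
shift mm in current axes [105.6   0.9   1.5] in final axes [105.6   0.9   1.8] rotvec [0.04 0.16 0.  ] t 9.4 gap 0.08504161186411022
```

View pics/w8.png

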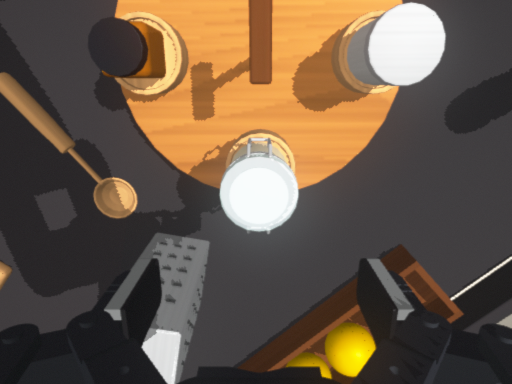

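View pics/s8.png

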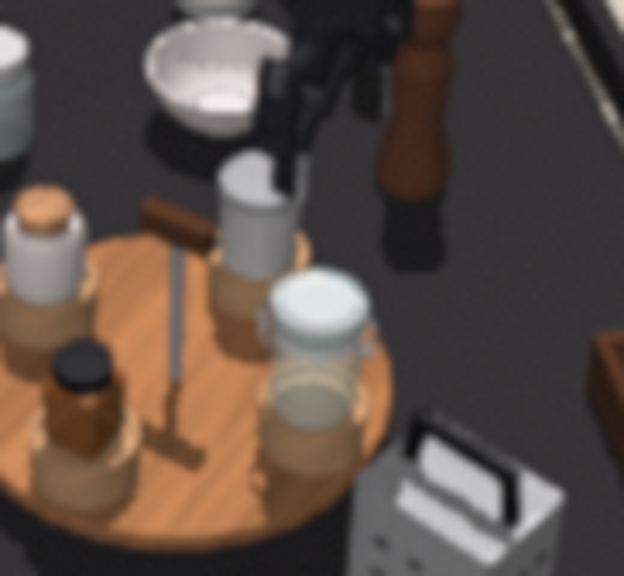

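```bash
python3 -m jog '[[15,0,0,0,0,0,85],[30,0,0,0,0,0,85],[35,1,0,0,0,0,85],[18,0,0,0,0,0,85],[7.5,0,2,0,0,0,85],[0,0,0,0,0,0,85],[0,0,0,0,0,0,85]]';python3 - <<'E'
from h import *
import pickle
P=cloud('wrist',np.load('pics/w8.npy'),pickle.load(open('pics/w8.pkl','rb')));print('lid z',np.median(P[180:210,245:275,2]))
o=arm.get_obs();go([.555,-.1325,.254],137,o)
p,d=capture('wrist');cv2.imwrite('pics/w9.png',p[:,:,::-1]);np.save('pics/w9.npy',d);pickle.dump(o,open('pics/w9.pkl','wb'))
P=cloud('wrist',d,o).reshape(-1,3)
m=(abs(P[:,2]-.034)<.003)&(np.hypot(P[:,0]-.555,P[:,1]+.134)<.16);print('deck',m.sum(),cv2.minEnclosingCircle(P[m][:,:2].astype(np.float32)))
m=(P[:,2]>.166)&(P[:,2]<.178)&(np.hypot(P[:,0]-.555,P[:,1]+.134)<.05);Q=P[m];print('bar',m.sum(),cv2.minAreaRect(Q[:,:2].astype(np.float32)),np.median(Q[:,2]))
r=np.hypot(P[:,0]-.555,P[:,1]+.1325);m=(P[:,2]>.003)&(P[:,2]<.012)&(r<.21)&(r>.15);Q=P[m];print('tongue',m.sum(),cv2.minAreaRect(Q[:,:2].astype(np.float32)),Q.mean(0))
E
```

```text
t: 10.2
eef_pos: [0.5553, -0.1329, 0.2515]
ee_rot: [-3.141, -0.001, 2.391]
ft_force: [-0.9, 0.9, -0.3]
finger_gap: 0.0848
lid z 0.1555488686957553
shift mm in current axes [ 0.5  0.1 -2.5] in final axes [ 0.5  0.1 -2.5] rotvec [-0.02 -0.05 -0.02] t 10.2 gap 0.08480976845999093
deck 38532 ((0.5551146864891052, -0.13219797611236572), 0.1445024609565735)
bar 1433 ((0.5551283955574036, -0.1321665644645691), (0.013711009174585342, 0.05186398699879646), 46.51128005981445) 0.17137057721254062
tongue 559 ((0.46908754110336304, -0.19717903435230255), (0.03469008952379227, 0.32240545749664307), 21.852386474609375) [ 0.41478411 -0.06137538  0.0055976 ]
```

View pics/w9.png

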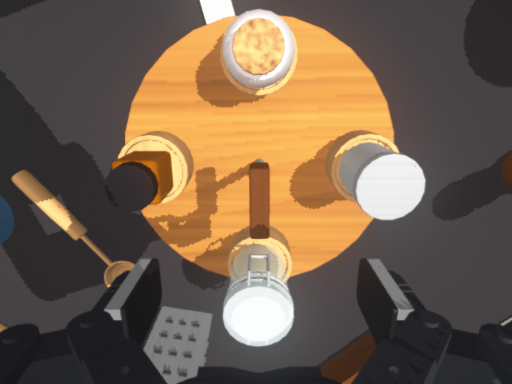

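```bash
python3 - <<'E'
from h import *
import pickle
for f,n in(('w9','wrist'),('w4','wrist'),('top0','top'),('side0','side')):
    o=pickle.load(open(f'pics/{f}.pkl','rb')) if n=='wrist' else None
    P=cloud(n,np.load(f'pics/{f}.npy'),o);im=cv2.imread(f'pics/{f}.png')
    x,y=P[...,0]-.5551,P[...,1]+.1322;r=np.hypot(x,y);a=np.degrees(np.arctan2(y,x))
    m=(im.min(2)>130)&(r>.145)&(r<.21)&(a>135)&(a<175)&(P[...,2]<.02)
    if m.sum():
        q=P[m];rect=cv2.minAreaRect(q[:,:2].astype(np.float32))
        # lateral centre per radius
        vv=[]
        for lo in np.arange(.146,.19,.004):
            k=m&(r>lo)&(r<lo+.004)
            if k.sum()>3: vv.append(((a[k].min()+a[k].max())/2).round(1))
        print(f,m.sum(),rect,q[:,2].mean(),np.degrees(np.arctan2(rect[0][1]+.1322,rect[0][0]-.5551)),vv)
E
```

```text
w9 617 ((0.4254445731639862, -0.05086303502321243), (0.06483028829097748, 0.02256891317665577), 46.24248504638672) 0.00532466290159235 147.8986462195307 [np.float64(152.3), np.float64(147.0), np.float64(152.4), np.float64(152.4), np.float64(152.4), np.float64(154.9), np.float64(157.1)]
w4 556 ((0.41477739810943604, -0.06012974679470062), (0.03269615396857262, 0.023565096780657768), 63.5410041809082) 0.005465211002492272 152.8147852647001 [np.float64(152.3), np.float64(152.5), np.float64(152.8), np.float64(152.3), np.float64(152.4), np.float64(150.7)]
top0 96 ((0.4039011597633362, -0.05539065599441528), (0.03239504620432854, 0.048339009284973145), 64.54379272460938) 0.0057899739132783 153.0693301142246 [np.float64(152.8), np.float64(152.6), np.float64(153.3), np.float64(153.0), np.float64(153.0), np.float64(153.0), np.float64(153.0), np.float64(153.1), np.float64(152.8), np.float64(153.4), np.float64(152.6), np.float64(153.4)]
side0 91 ((0.4035739600658417, -0.04937012866139412), (0.04615909978747368, 0.046600788831710815), 68.43555450439453) 0.007140143093631881 151.3373133200326 [np.float64(153.9), np.float64(152.3), np.float64(152.7), np.float64(151.7), np.float64(153.4), np.float64(150.2), np.float64(153.1), np.float64(152.9), np.float64(150.7), np.float64(151.4), np.float64(149.9)]
```

```bash
python3 -c "
from h import *
o=arm.get_obs();go([.5551,-.1322,.144],136.7,o);print(o['qpos'])"
```

```text
shift mm in current axes [  0.8   0.5 107.6] in final axes [  0.8   0.4 107.6] rotvec [-0.02 -0.04  0.27] t 10.25 gap 0.08480586390371306
[-4.42371009e-01  4.05544543e-01  1.19825863e+00 -8.28457473e-05
  1.53853049e+00 -1.26218893e+00]
```

```bash
python3 -m jog '[[0.6,0.4,20,0,0,0.3,85],[0,0,35,0,0,0,85],[0,0,30,0,0,0,85],[0,0,16,0,0,0,85],[0,0,6,0,0,0,85],[0,0,0,0,0,0,85],[0,0,0,0,0,0,85]]'; python3 - <<'E'
from h import *
go([.5551,-.1322,.144],136.7)
p,d=capture('wrist');cv2.imwrite('pics/w10.png',p[:,:,::-1])
E
```

```text
t: 10.95
eef_pos: [0.5554, -0.1321, 0.1461]
ee_rot: [3.141, 0.002, 2.386]
ft_force: [-0.1, -0.3, 0.2]
finger_gap: 0.0854
shift mm in current axes [ 0.2 -0.2  2.1] in final axes [ 0.2 -0.2  2.1] rotvec [ 0.03  0.09 -0.01] t 10.95 gap 0.08539912445216159
```

View pics/w10.png

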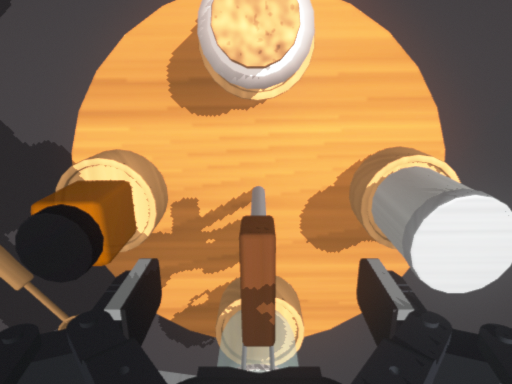

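```bash
python3 -m jog '[[0,0,1,0,0,0,60],[0,0,0,0,0,0,35],[0,0,0,0,0,0,10],[0,0,0,0,0,0,5],[0,0,0,0,0,0,5],[0,0,0,0,0,0,5],[0,0,0,0,0,0,5],[0,0,0,0,0,0,5]]' 50; python3 - <<'E'
from h import *
go([.5551,-.1322,.144],136.7)
E
```

```text
t: 11.8
eef_pos: [0.5545, -0.1319, 0.1446]
ee_rot: [-3.141, 0.0, 2.386]
ft_force: [-3.3, -1.8, 5.3]
finger_gap: 0.0132
shift mm in current axes [-0.6  0.2  0.6] in final axes [-0.6  0.2  0.6] rotvec [-0.03  0.01 -0.  ] t 11.8 gap 0.013150526028223291
```

```bash
python3 -m jog '[[0,0,0,0,0,2,5],[0,0,0,0,0,4,5],[0,0,0,0,0,6,5],[0,0,0,0,0,6,5],[0,0,0,0,0,6,5],[0,0,0,0,0,4,5],[0,0,0,0,0,2,5],[0,0,0,0,0,0,5]]'; python3 - <<'E'
from h import *
go([.5551,-.1322,.144],-27.3)
p,d=capture('side');cv2.imwrite('pics/s11.png',p[:,:,::-1]);p=p[170:290,190:350,::-1];cv2.imwrite('pics/s11b.png',cv2.resize(p,None,fx=4.8,fy=4.8,interpolation=cv2.INTER_CUBIC))
E
```

```text
t: 12.6
eef_pos: [0.555, -0.1317, 0.1445]
ee_rot: [3.141, 0.0, 1.862]
ft_force: [-1.4, 0.1, 3.9]
finger_gap: 0.0131
shift mm in current axes [-0.5 -0.   0.5] in final axes [0.4 0.4 0.5] rotvec [ 4.0000e-02 -4.0000e-02  1.3398e+02] t 12.6 gap 0.013099217012608343
```

View pics/s11b.png

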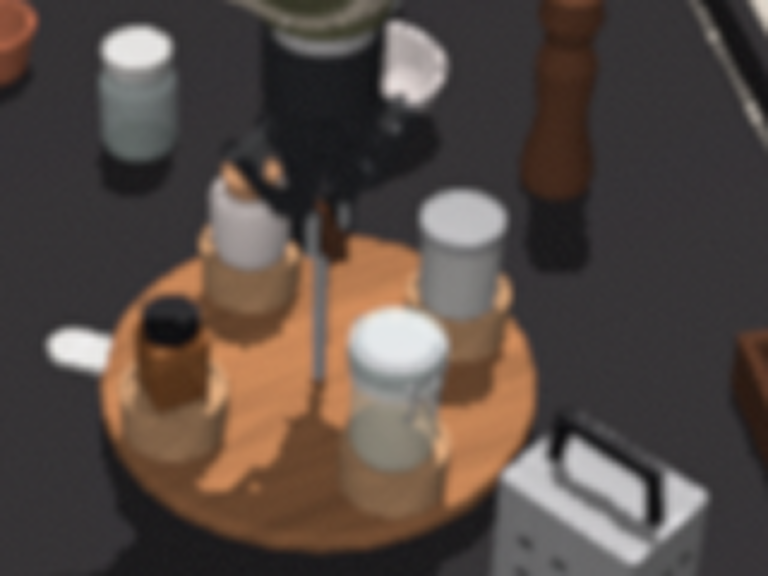

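Carousel follows (the jar moved round to (395,400) in the crop, upright). Carrying on.

```bash
python3 -m jog '[[0,0,0,0,0,4,5],[0,0,0,0,0,7,5],[0,0,0,0,0,8,5],[0,0,0,0,0,8,5],[0,0,0,0,0,8,5],[0,0,0,0,0,8,5],[0,0,0,0,0,7,5],[0,0,0,0,0,7,5]]';python3 -m jog '[[0,0,0,0,0,7,5],[0,0,0,0,0,8,5],[0,0,0,0,0,8,5],[0,0,0,0,0,8,5],[0,0,0,0,0,8,5],[0,0,0,0,0,7,5],[0,0,0,0,0,4,5],[0,0,0,0,0,0,5]]'; python3 -c "
from h import *
go([.5551,-.1322,.144],-27.3);print(arm.get_obs()['moment'])"
```

```text
t: 13.45
eef_pos: [0.556, -0.1318, 0.1445]
ee_rot: [3.139, -0.002, 0.864]
ft_force: [4.0, -0.7, 1.8]
finger_gap: 0.0135
t: 14.25
eef_pos: [0.5564, -0.1327, 0.1446]
ee_rot: [3.14, -0.004, -0.007]
ft_force: [6.9, -5.2, 0.5]
finger_gap: 0.0132
shift mm in current axes [-1.3 -0.5  0.6] in final axes [-1.4  0.1  0.6] rotvec [ 0.05 -0.28 26.91] t 14.25 gap 0.013215374228503756
[-0.6243516  -0.87612372  0.37840944]
```

```bash
python3 -m jog '[[-0.6,0,0,0,0,4,5],[-0.6,0,0,0,0,6,5],[0,0,0,0,0,6,5],[0,0,0,0,0,5,5],[0,0,0,0,0,3,5],[0,0,0,0,0,0,5],[0,0,0,0,0,0,5]]'; python3 - <<'E'
from h import *
import pickle
o=arm.get_obs();go([.5551,-.1322,.144],-27.3,o)
for n in('top','wrist','side'):
  p,d=capture(n);cv2.imwrite(f'pics/{n}12.png',p[:,:,::-1]);np.save(f'pics/{n}12.npy',d)
pickle.dump(o,open('pics/wrist12.pkl','wb'))
p=cv2.imread('pics/top12.png')[150:260,245:355];cv2.imwrite('pics/t12.png',cv2.resize(p,None,fx=5.4,fy=5.4,interpolation=cv2.INTER_CUBIC))
p=cv2.imread('pics/side12.png')[170:290,180:320];cv2.imwrite('pics/s12.png',cv2.resize(p,None,fx=5,fy=5,interpolation=cv2.INTER_CUBIC))
E
```

```text
t: 14.95
eef_pos: [0.5564, -0.1332, 0.1446]
ee_rot: [-3.141, -0.008, -0.424]
ft_force: [12.9, -5.9, -3.8]
finger_gap: 0.0134
shift mm in current axes [-1.6 -0.4  0.6] in final axes [-1.6 -0.3  0.6] rotvec [-0.02 -0.44  3.04] t 14.95 gap 0.013444203873841013
```

View pics/t12.png

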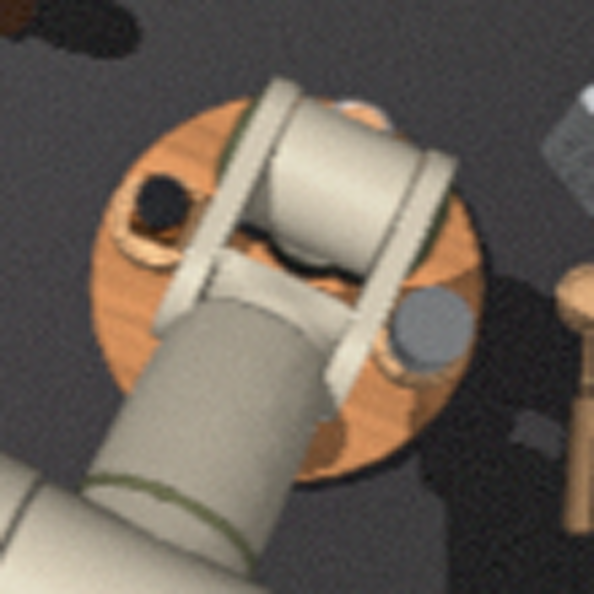

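View pics/s12.png

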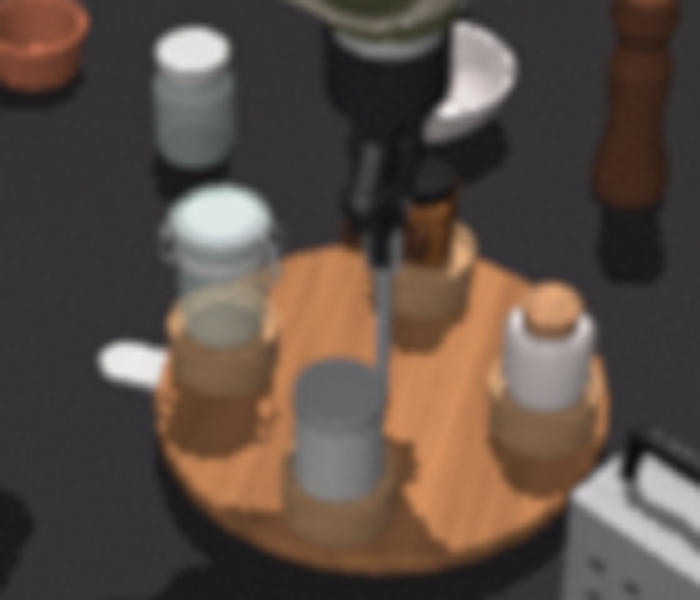

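View pics/wrist12.png

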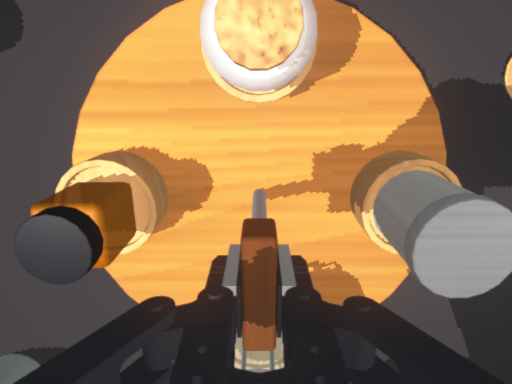

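```bash
python3 -m jog '[[1,0,0,0,0,1,5],[1,0,0,0,0,1,5],[0.5,0,0,0,0,1,5],[0,0,0,0,0,0,5],[0,0,0,0,0,0,5]]'; python3 - <<'E'
from h import *
o=arm.get_obs();go([.5551,-.1322,.144],-27.4,o);print(o['moment'])
p,d=capture('side');cv2.imwrite('pics/side13.png',p[:,:,::-1]);np.save('pics/side13.npy',d)
p,d=capture('wrist');cv2.imwrite('pics/wrist13.png',p[:,:,::-1]);np.save('pics/wrist13.npy',d)
import pickle;pickle.dump(o,open('pics/wrist13.pkl','wb'))
p=cv2.imread('pics/side13.png')[195:275,185:265];cv2.imwrite('pics/s13.png',cv2.resize(p,None,fx=7.5,fy=7.5,interpolation=cv2.INTER_CUBIC))
E
```

```text
t: 15.6
eef_pos: [0.5563, -0.1332, 0.1446]
ee_rot: [3.141, -0.002, -0.476]
ft_force: [2.6, -4.4, 3.0]
finger_gap: 0.013
shift mm in current axes [-1.5 -0.4  0.6] in final axes [-1.5 -0.4  0.6] rotvec [ 0.01 -0.11  0.12] t 15.6 gap 0.013030671967180114
[-0.71973255 -0.32028407 -0.05977941]
```

View pics/s13.png

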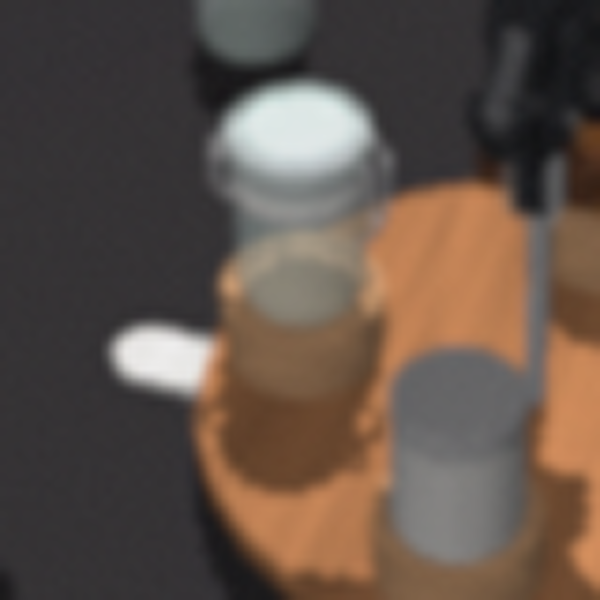

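View pics/wrist13.png

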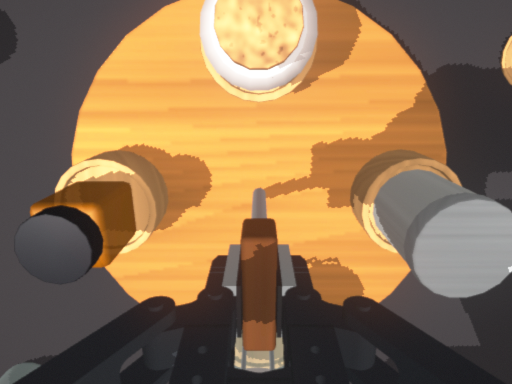

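```bash
python3 - <<'E'
from h import *
ax=np.array([.5551,-.1322])
for a in(150,152.6,155):
    s=np.array([np.cos(np.radians(a)),np.sin(np.radians(a))])
    for r,z in((.105,.154),(.105,.064),(.195,.006)):
        u,v=proj('side',np.r_[ax+r*s,z]);print(a,r,z,'crop',round((u-185)*7.5),round((v-195)*7.5))
P=cloud('side',np.load('pics/side13.npy'))
m=(P[...,2]>.149)&(P[...,2]<.162)&(np.hypot(P[...,0]-.462,P[...,1]+.084)<.045);q=P[m]
c,r=cv2.minEnclosingCircle(q[:,:2].astype(np.float32));print(m.sum(),c,r,q.mean(0))
c=np.array(c)-ax;print(np.degrees(np.arctan2(c[1],c[0])),np.hypot(*c))
import pickle
o=pickle.load(open('pics/wrist13.pkl','rb'));P=cloud('wrist',np.load('pics/wrist13.npy'),o)
m=(P[...,2]>.03)&(P[...,2]<.038);
m&=(np.hypot(P[...,0]-ax[0],P[...,1]-ax[1])<.16);print('deck',cv2.minEnclosingCircle(P[m][:,:2].astype(np.float32)))
q=P[20:60,235:285].reshape(-1,3)
m=(P[...,2]>.11)&(P[...,2]<.15)&(np.hypot(P[...,0]-.648,P[...,1]+.18)<.06);q=P[m];m2=q[:,2]>q[:,2].max()-.006;print('opp',cv2.minEnclosingCircle(q[m2][:,:2].astype(np.float32)),q[:,2].max())
E
```

```text
150 0.105 0.154 crop 295 122
150 0.105 0.064 crop 300 284
150 0.195 0.006 crop 118 332
152.6 0.105 0.154 crop 290 129
152.6 0.105 0.064 crop 296 291
152.6 0.195 0.006 crop 110 344
155 0.105 0.154 crop 287 135
155 0.105 0.064 crop 292 297
155 0.195 0.006 crop 103 356
210 (0.4647684097290039, -0.08286281675100327) 0.03419312834739685 [ 0.46302539 -0.08790128  0.15578174]
151.35757649295232 0.1029269345304338
deck ((0.5561565160751343, -0.1323958784341812), 0.14498156309127808)
opp ((0.6490145325660706, -0.18037573993206024), 0.019123680889606476) 0.13365176052024394
```

```bash
python3 -m jog '[[0,0,0,0,0,0,5],[0,0,0,0,0,0,5],[0,0,0,0,0,0,5],[0,0,0,0,0,0,5]]'; python3 -c "
from h import *
o=arm.get_obs();print(np.degrees(o['ee_rot']),abs(o['qd']).max());arm.close_job()"
```

```text
t: 16.1
eef_pos: [0.5563, -0.1332, 0.1446]
ee_rot: [3.141, -0.002, -0.476]
ft_force: [3.1, -4.3, 2.4]
finger_gap: 0.0131
[ 1.79986177e+02 -1.08832867e-01 -2.72795280e+01] 0.002107801409516529
the job is handed in; nothing more can be done
```

I stood the clip-top jar upright in the empty cup and let go. I then gripped the wooden bar and turned the carousel about 164° clockwise, until the jar lined up with the metal tongue. The job was handed in at 16.1 s, with the bar still gripped and the arm still.

**Last checks**
- **Seating:** after I let go, the lid top measured 155.5 mm above the worktop, against 156 mm expected. The jar looked upright in the last side picture.
- **Alignment:** the gripper angle and the container in the opposite cup both put the jar at about 152.7°. The tongue measured 152.4–153.0°.
- **Disagreement:** the side-camera depth gave the jar at 151.4°, about 1° off. I judged that reading coarse and made no correction for it.
- **Grip and force:** the finger opening was 13.1 mm on the 14 mm bar, and the wrist force was about 6 N at the end. It reached about 15 N near the end of the turn, because I first corrected a small sideways offset the wrong way, then reversed it.
- **Other things on the worktop:** I did not re-measure them. Nothing was touched that I could see, and those in view in the later pictures looked unmoved.

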